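Clamp a whetstone in its bench holder

TASK

Get the whetstone ready for sharpening the knife: set it on the rods of its holder, slide one end of its wooden base in under the lip of the fixed stop block until it comes up against the stop inside, then run the sliding jaw up over the other end and press it on, so that the stone stays clamped firmly between block and jaw, flat on the rods, when you let go. Feel your way with light hand pressure throughout, because a hard shove cracks the stone's bond; leave the knife, the glass and the bottle where they are.

Things in the scene. Friction and masses are not known exactly. Their poses are not given: they have to be found in the camera images.
- whetstone: Whetstone on a wooden base, loose, 0.4-0.6 kg, 36 mm high. Base 56 mm wide (own x), 200 mm long (own y), 14 mm thick; on it, centred, the stone (brown below, cream above), 50 mm wide, 156 mm long, 22 mm high, so the base sticks out 22 mm past each end of the stone as a tongue. Both ends alike. Origin: centre of the underside, z up. Grip it across the stone from above.
- holder: Whetstone holder, fixed to the worktop by its black feet, 360 mm long (own y), 78 mm wide. Two steel rods along own y, 34 mm apart, tops 20 mm above the origin, carry the whetstone's base. Fixed stop block at the +y end, sliding jaw at the -y end. Origin: on the worktop under the holder's middle, z up.
- stop_block: Grey fixed block at the holder's +y end, 48 mm high, origin and axes as the holder's. Pocket open to -y, 62 mm wide, mouth flared. Inside, hidden by the lip, a screw's rubber tip is the stop: left anywhere from y = 125 to 137 mm, not measured, so feel for it. The tip gives 1 mm per 5 N, up to 2.5 mm. Over 16 N of base on block or screw harms the stone.
- lip (a point): Middle of the lower front edge of the stop block's lip, which roofs the pocket; at holder y = 118 mm. Here the lip is 39.5 mm above the worktop; from y = 122 mm inward it is 36.5 mm, 2.5 mm above the base lying on the rods. Axes as the holder's.
- jaw (a joint): Travel of the grey sliding jaw toward the stop block, m: 0 = fully open, 0.08 = end of travel; it starts between 0 and 0.015. It drags on the rods: about 10 N moves it either way. It stays where it is left and so holds a clamping force of up to about 10 N.
- toe (a point): Middle of the lower front edge of the jaw's toe (its overhanging lip), 36.5 mm above the worktop, at holder y = -119 mm + travel. The toe goes over the near tongue of the base and reaches 9.5 mm past the rubber pad below it. Axes as the holder's.
- jaw_grip (a point): Centre of the top of the ribbed grip block on the jaw, 73 mm above the worktop, at holder y = -151 mm + travel. Grip block 34 mm wide across the holder, 34 mm long, standing 25 mm above the jaw's body (70 mm wide, top at 48 mm). Pinch it across the holder from above. Axes as the holder's.
- jaw_pad: Rubber pad of the jaw, 44 mm wide, 11 mm high, under the toe. Origin: centre of its pressing face, at holder y = -128.5 mm + travel, 26.5 mm above the worktop; axes as the holder's. It gives 1 mm per 5 N, at most 2.5 mm. A good clamp is 7 to 12 N on the pad (17 to 22 N on the grip with the drag); under 5 N is loose, over 16 N on the pad harms the stone.
- knife: Chef's knife with dark wooden handle lying on its side, 327 mm long, bystander. Origin at the blade's heel, point to own +y.
- tumbler: Clear drinking glass, 80 mm diameter, 91 mm high, bystander. Origin: centre of its underside.
- oil_bottle: Dark glass oil bottle with steel pourer, 42 mm diameter, 250 mm high, bystander. Origin: centre of its underside.

How it is judged:
By the outcome, as a careful person would: the job done as asked, in the order asked, and still so for the second after the job is handed in, with the robot touching nothing.
It also fails if it takes over 64 s, if anything falls off the work surface, if the arm or the gripper's body presses on something with over 40 N, if the wrist force passes 120 N, or if a joint passes its speed limit or range.

ROBOT

A 6-joint arm with a two-finger parallel gripper is mounted at the origin on a cart in front of the work surface, level with it; the furniture and walls round the work are solid. World frame = base frame: x ahead of the robot, y to its left, z up, the work surface at z = 0. Lengths are in m, angles in degrees, forces in N, time in s.
With the tool pointing down it reaches from about 0.25 to 0.725 m from the base axis. Payload 9.7 kg.
Tool frame: the origin (TCP) lies midway between the tips of the shut fingers; the grasp point (between the pads) lies 19 mm behind it; z points along the fingers, y is the line along which they close (so a half turn about z gives the same grasp; the last joint's range is limited). The gripper opens to 85 mm and grips with 20 to 120 N. Pads are 22 mm wide; open, the fingers measure 114 mm over their backs; the gripper's body (76 mm by 85 mm) begins 54 mm behind the grasp point. The pads swing forward as they close: fully open they stand 13 mm farther back than shut.
Start: joints at [-68.526, 4.979, 10.078, 95.1, 0, 90], TCP at [0.201, -0.512, 0.231] pointing down, gripper open.
Joint ranges: [-179.16, 179.16], [-48.56, 103.87], [-65.8, 70.77], [-126.05, 130.52], [-82.76, 87.17], [-180, 180]. Speed limits (degrees/s): [127.2, 127.2, 147.25, 180, 180, 180].

INTERFACE

Orientations are given as [roll, pitch, yaw] about the fixed x, y, z axes, in that order (R = Rz(yaw) Ry(pitch) Rx(roll)).
In Python, from workcell import * gives the robot as it stands.
- The arm moves only by the tool servo_tool, never from a script. Its argument "moves" is a list of rows, each a list of 4 numbers: the shift along the world's x, y, z in a scale on which 1.0 is 60 cm, then the turn about the world's z in normalised numbers (1 is 180 degrees). A call has 1 to 20 rows; each row is the pose to reach, as a shift and turn from the pose commanded when the call began; what a row does not reach only later rows make up. A row lasts 1/12 s, in which the tool goes at most 41.7 mm and 7.16 degrees, less where a joint would pass 70% of its speed; a pose out of reach is approached as far as the arm can. Shift and turn numbers lie between -1 and 1, and a call with a number outside is refused. A call with a gripper value outside its range is refused whole. "claw" is the closure, from 0 (fully open) to 1 (shut), set as the call begins (left out, the last holds). The fingers move at their own pace and stop on an object; "force" is the grip in N (left out, the last holds). Time passes only in rows, so rows that repeat a pose let the fingers close. It gives the time, the measured TCP pose, the force, the opening and the grip force at its end, in the units of the state.
- get_obs(): the state, without advancing time (a new reading comes with each control period).
- camera(name): name is "scene" or "top" or "wrist"; returns the picture (384x512x3 uint8, red, green, blue); there is no depth.
- get_calibration(name): a dict with "fx", "fy", "cx", "cy" (pixels), "k1" (the pictures are not rectified: a ray, as slopes to the right and down, at radius r is drawn at 1 + k1 r^2 times it, then the intrinsics apply), "rvec" (rotation vector, rad) and "tvec" (3), from world to camera coordinates, as OpenCV has them; the wrist camera has in their place "tool_from_camera" (4x4, takes a point from camera to tool coordinates, whose origin is the TCP and whose axes are the flange's). Camera axes: x right, y down, z forward; pixel columns grow to the right and rows downward; lengths in m; the calibration is good to about 2 mm. A picture is of the moment at which its call begins: read the wrist's pose just before it. get_calibration takes no time and is no camera call.
- job_done(): hands the job in; it is judged then, once.
The state is a dict: "time": time; "q": joint angles; "qd": joint speeds; "joint_efforts": joint torques, N m; "ee_pos": TCP position; "tcp_rot": TCP orientation; "wrist_force": force on the tool from outside, world axes, zero at the start; "torque": the same for the moment, N m; "opening": finger opening in m; "grasp_force": force on a finger pad.
Only numpy, scipy, OpenCV 4.12 (cv2) and the standard library are available. Lean on these libraries where they do the work, as an engineer would, in place of code of your own. Each camera call takes 0.05 s, during which the arm holds its last target. There are 200 camera calls.

## Working session

There is one attempt and no reset: what is moved stays moved. The work goes in short steps, Python scripts to look and compute and a tool call to move; the robot and the scene stay as the last step left them, time stands still between calls to the robot, and variables do not carry over. Pictures are saved under pics/ and viewed, at most 10 in all, crops included, and the job is handed in when it is done.

Besides the shell and the picture viewer there is one more tool, called after ">>>" as name(argument=value, ...) on one line, values as JSON. servo_tool: Moves the arm, as the interface text tells. Its arguments: {"type":"object","properties":{"moves":{"type":"array","items":{"type":"array","items":{"type":"number"}}},"claw":{"type":"number"},"force":{"type":"number"}},"required":["moves"]}

```bash
mkdir -p pics; ls; python3 - <<'E'
from workcell import *
import cv2
o=get_obs();print(o)
for n in ("scene","top"):
    cv2.imwrite(f"pics/{n}0.png",camera(n)[:,:,::-1]); print(n,get_calibration(n))
print(get_calibration("wrist"))
E
```

```text
pics
{'time': 0.0, 'q': array([-6.85246516e+01,  5.01070100e+00,  1.00350998e+01,  9.50994189e+01,
       -4.00170500e-04,  8.99993834e+01]), 'qd': array([ 0.01327447,  0.00057004,  0.04536742, -0.01821615,  0.01552755,
       -0.01021269]), 'joint_efforts': array([-8.63697278e-04, -5.20384777e+01,  4.64807081e+01,  1.61949563e-02,
       -1.60132737e-05,  2.67001576e-05]), 'ee_pos': array([ 0.20127128, -0.51160775,  0.23059268]), 'tcp_rot': array([-1.79924980e+02,  3.99362763e-04,  2.14759656e+01]), 'wrist_force': array([-0.49088843, -0.50551388, -0.01095143]), 'torque': array([ 0.02158075, -0.02244045,  0.00592169]), 'grasp_force': 0.0, 'opening': 0.08552377644328527}
scene {'fx': 474.04974946807005, 'fy': 474.04974946807005, 'cx': 258.23257585287405, 'cy': 193.69485064079777, 'k1': -0.003947272956728844, 'rvec': array([ 0.85235979,  2.78752125, -0.68949829]), 'tvec': array([ 0.46539738, -0.24520698,  1.59950849])}
top {'fx': 456.0655863060793, 'fy': 456.0655863060793, 'cx': 255.20880600495477, 'cy': 195.21225364655174, 'k1': -0.16255224128386592, 'rvec': array([ 2.13504283, -2.11815474,  0.22215357]), 'tvec': array([-0.01969021,  0.57883128,  1.25078415])}
{'fx': 329.15256247561217, 'fy': 329.15256247561217, 'cx': 254.56974783073693, 'cy': 198.7502642366402, 'k1': -0.09567806249761, 'tool_from_camera': array([[ 5.50698550e-04, -9.61723329e-01, -2.74021778e-01,
         6.90318870e-02],
       [ 9.99999462e-01,  2.88813101e-04,  9.96052062e-04,
         4.98749072e-05],
       [-8.78785426e-04, -2.74022179e-01,  9.61722971e-01,
        -1.42773415e-01],
       [ 0.00000000e+00,  0.00000000e+00,  0.00000000e+00,
         1.00000000e+00]])}
```

View pics/scene0.png

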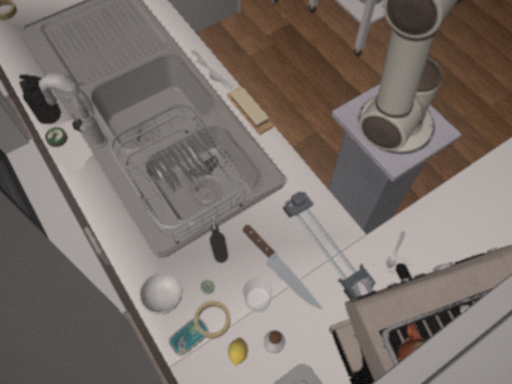

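View pics/top0.png

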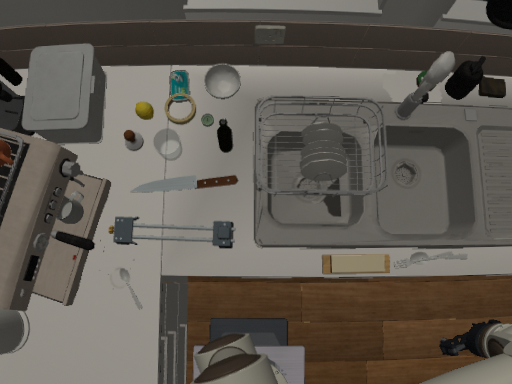

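The scene view shows the stone at about (250,109) and the holder between (298,204) and (355,283). In the top view the stone is at (356,264), and the holder runs from the left block with the screw knob at (123,230) to the right block at (224,234). The knife is at (130-238,184), the glass at (168,144) and the bottle at (225,136).

```bash
cat > h.py <<'E'
from workcell import *
import numpy as np, cv2
from scipy.spatial.transform import Rotation as R
def cam(name,o=None):
    c=get_calibration(name)
    if name=="wrist":
        T=np.eye(4);T[:3,:3]=R.from_euler('xyz',o['tcp_rot'],degrees=True).as_matrix();T[:3,3]=o['ee_pos']
        T=T@c['tool_from_camera'];return c,T[:3,:3],T[:3,3]
    M=cv2.Rodrigues(np.array(c['rvec']))[0];return c,M.T,-M.T@np.array(c['tvec'])
def ray(C,uv):
    c,M,p=C
    K=np.array([[c['fx'],0,c['cx']],[0,c['fy'],c['cy']],[0,0,1]])
    s=cv2.undistortPoints(np.array(uv,float).reshape(-1,1,2),K,np.array([c['k1'],0,0,0,0.]))[:,0]
    return p,(M@np.c_[s,np.ones(len(s))].T).T
def plane(C,uv,z):
    p,d=ray(C,uv);return p+d*((z-p[2])/d[:,2])[:,None]
def pix(C,P):
    c,M,p=C;x=(np.atleast_2d(P)-p)@M;s=x[:,:2]/x[:,2:]
    s=s*(1+c['k1']*(s**2).sum(1))[:,None];return s*[c['fx'],c['fy']]+[c['cx'],c['cy']]
def tri(Cs,uvs):
    A=0;b=0
    for C,u in zip(Cs,uvs):
        p,d=ray(C,[u]);d=d[0]/np.linalg.norm(d[0]);Q=np.eye(3)-np.outer(d,d);A=A+Q;b=b+Q@p
    X=np.linalg.solve(A,b)
    return X,[float(np.linalg.norm(pix(C,X)[0]-u)) for C,u in zip(Cs,uvs)]
E
python3 - <<'E'
from h import *
t=cam("top");np.set_printoptions(precision=3,suppress=True)
print(plane(t,[(356,264),(323,264),(389,264)],.036)); print(plane(t,[(123,230),(224,234)],.05)); print(plane(t,[(130,190),(238,180),(168,144),(225,136)],0.))
s=cam("scene");print(plane(s,[(250,109),(298,204),(355,283)],.04))
E
```

```text
[[ 0.384 -0.306  0.036]
 [ 0.385 -0.21   0.036]
 [ 0.384 -0.404  0.036]]
[[0.475 0.363 0.05 ]
 [0.467 0.073 0.05 ]]
[[0.602 0.363 0.   ]
 [0.636 0.036 0.   ]
 [0.748 0.253 0.   ]
 [0.775 0.078 0.   ]]
[[ 0.398 -0.291  0.04 ]
 [ 0.475  0.082  0.04 ]
 [ 0.489  0.363  0.04 ]]
```

The manual's scale: shifts go in shares of 60 cm and turns go in shares of 180 degrees. Converting my numbers, 22 cm / 60 = 0.3667, 17.9 cm / 60 = 0.2983, 1.196 rad / 3.1416 = 0.3807.

>>> servo_tool(moves=[[0.0833,0.1,0.0167,0.1114],[0.1667,0.2,0.0333,0.2228],[0.25,0.3,0.0333,0.3024],[0.2983,0.3667,0.0333,0.3807],[0.2983,0.3667,0.0333,0.3807],[0.2983,0.3667,0.0333,0.3807],[0.2983,0.3667,0.0333,0.3807],[0.2983,0.3667,0.0333,0.3807],[0.2983,0.3667,0.0333,0.3807],[0.2983,0.3667,0.0333,0.3807],[0.2983,0.3667,0.0333,0.3807],[0.2983,0.3667,0.0333,0.3807],[0.2983,0.3667,0.0333,0.3807]])

```text
time: 1.18
ee_pos: [0.3802, -0.2919, 0.2511]
tcp_rot: [-180.0, -0.0, 89.8]
wrist_force: [0.5, -0.1, 0.1]
opening: 0.0855
grasp_force: 0.0
```

```bash
python3 - <<'E'
from h import *
import pickle
o=get_obs();im=camera("wrist")[:,:,::-1];cv2.imwrite("pics/w1.png",im);pickle.dump(o,open("w1.pkl","wb"));print(o['time'],o['ee_pos'],o['tcp_rot'],o['q'])
E
```

```text
1.1833 [ 0.38022463 -0.29188727  0.25111038] [-1.79984167e+02 -1.34524362e-02  8.98330540e+01] [-3.75130379e+01 -4.17311434e+00  3.09269527e+00  9.72865571e+01
  1.08984105e-03  5.26539061e+01]
```

View pics/w1.png

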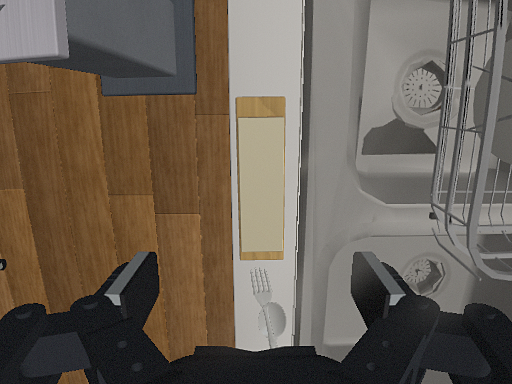

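The wrist view shows the stone upright in the frame: cream top from about (238,117) to (285,251), base tongues at rows 97-117 and 251-260. A fork and spoon lie past its -y end. Next I measure it from a second place.

>>> servo_tool(moves=[[0,-0.05,-0.0667,0],[0,-0.0833,-0.1333,0],[0,-0.0833,-0.1333,0],[0,-0.0833,-0.1333,0],[0,-0.0833,-0.1333,0]])

```text
time: 1.65
ee_pos: [0.38, -0.3416, 0.1717]
tcp_rot: [-180.0, -0.1, 89.9]
wrist_force: [-0.2, 0.8, 1.7]
opening: 0.0855
grasp_force: 0.0
```

```bash
cat >> h.py <<'E'
def cream(im,roi=None):
    hsv=cv2.cvtColor(im,cv2.COLOR_BGR2HSV);
    return hsv
def box(mask):
    cs,_=cv2.findContours(mask.astype(np.uint8),cv2.RETR_EXTERNAL,cv2.CHAIN_APPROX_NONE)
    c=max(cs,key=cv2.contourArea);r=cv2.minAreaRect(c);b=cv2.boxPoints(r)
    b=b[np.argsort(b[:,1])];return np.r_[b[:2][np.argsort(b[:2,0])],b[2:][np.argsort(b[2:,0])]],cv2.contourArea(c)
E
python3 - <<'E'
from h import *
import pickle
np.set_printoptions(precision=4,suppress=True)
o2=get_obs();im2=camera("wrist")[:,:,::-1];cv2.imwrite("pics/w2.png",im2);pickle.dump(o2,open("w2.pkl","wb"))
im1=cv2.imread("pics/w1.png");o1=pickle.load(open("w1.pkl","rb"))
for p in [(260,180),(260,105),(260,60),(260,256)]: print(p,im1[p[1],p[0]],cv2.cvtColor(im1,cv2.COLOR_BGR2HSV)[p[1],p[0]])
B=[];C=[]
for o,im in ((o1,im1),(o2,im2)):
    h=cv2.cvtColor(im,cv2.COLOR_BGR2HSV).astype(int)
    m=(h[...,0]>20)&(h[...,0]<32)&(h[...,1]>45)&(h[...,1]<95)&(h[...,2]>150)
    b,a=box(m);print(b.round(1).tolist(),a);B.append(b);C.append(cam("wrist",o))
for i in range(4): print(tri(C,[B[0][i],B[1][i]]))
for k in 0,1: print(plane(C[k],B[k],.036))
E
```

```text
(260, 180) [142 168 179] [ 21  53 179]
(260, 105) [ 80 131 162] [ 19 129 162]
(260, 60) [173 179 181] [ 23  11 181]
(260, 256) [ 88 139 169] [ 19 122 169]
[[238.0, 117.0], [283.0, 117.0], [238.0, 251.0], [283.0, 251.0]] 5528.5
[[233.0, 58.0], [294.0, 58.0], [233.0, 238.0], [294.0, 238.0]] 10047.5
(array([ 0.3624, -0.2346,  0.0331]), [0.009128557066966221, 0.01212911329874461])
(array([ 0.4109, -0.2347,  0.0349]), [0.4542903602121993, 0.6042876272965749])
(array([ 0.3605, -0.3854,  0.0446]), [0.004676637320333424, 0.006130689646551579])
(array([ 0.4112, -0.3762,  0.0656]), [0.607776680947948, 0.8125369508643486])
[[ 0.3625 -0.2345  0.036 ]
 [ 0.4103 -0.2346  0.036 ]
 [ 0.36   -0.3894  0.036 ]
 [ 0.4135 -0.3896  0.036 ]]
[[ 0.3625 -0.235   0.036 ]
 [ 0.4112 -0.2349  0.036 ]
 [ 0.3599 -0.389   0.036 ]
 [ 0.4156 -0.3891  0.036 ]]
```

View pics/w2.png

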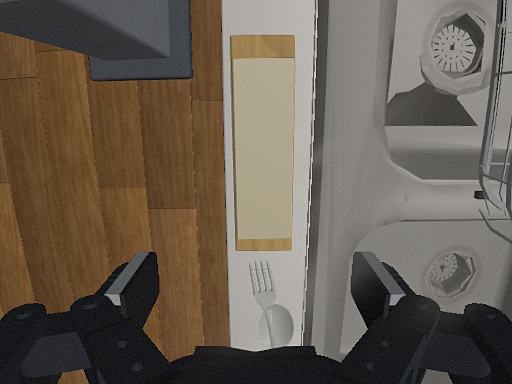

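The second view agrees: the far end of the stone top sits at row 58, cols 232-295, and the near end at row 238, cols 236-292. Triangulated top height is about 34-35 mm, so it lies on the worktop. I refine its axis from the mask midline and take a distant view of the holder from the next spot.

```bash
python3 - <<'E'
from h import *
import pickle
np.set_printoptions(precision=4,suppress=True)
for k in 1,2:
    o=pickle.load(open(f"w{k}.pkl","rb"));im=cv2.imread(f"pics/w{k}.png");C=cam("wrist",o)
    h=cv2.cvtColor(im,cv2.COLOR_BGR2HSV).astype(int)
    m=((h[...,0]>17)&(h[...,0]<32)&(h[...,1]>40)&(h[...,1]<100)&(h[...,2]>140)).astype(np.uint8);m[:,:225]=0;m[:,300:]=0
    m=cv2.morphologyEx(m,cv2.MORPH_OPEN,np.ones((5,5)))
    r=np.where(m.sum(1)>20)[0];print(r[0],r[-1])
    L=[];Rr=[]
    for v in range(r[0]+8,r[-1]-8):
        u=np.where(m[v])[0];L.append((u[0],v));Rr.append((u[-1]+1,v))
    for E in L,Rr:
        P=plane(C,E,.036);f=np.polyfit(P[:,1],P[:,0],1);print("x at y=-.312:",np.polyval(f,-.312),"slope deg",np.degrees(np.arctan(f[0])))
    print(plane(C,[(264,r[0]),(264,r[-1]+1)],.036))
E
```

```text
118 251
x at y=-.312: 0.36354396189331795 slope deg -0.5704412011470233
x at y=-.312: 0.41251247902152643 slope deg -0.5926575022977653
[[ 0.3901 -0.2357  0.036 ]
 [ 0.3909 -0.3908  0.036 ]]
58 238
x at y=-.312: 0.3633859311311051 slope deg -0.6521218522652881
x at y=-.312: 0.41251662706470166 slope deg -0.5243811797052852
[[ 0.3873 -0.2351  0.036 ]
 [ 0.3882 -0.39    0.036 ]]
```

Converted, -15.6 cm / 60 = -0.26, 2.9 cm / 60 = 0.0483, 0.012 rad / 3.1416 = 0.0038.

>>> servo_tool(moves=[[0.0067,0.025,-0.05,0.0038],[0.0133,0.0483,-0.1,0.0038],[0.0133,0.0483,-0.15,0.0038],[0.0133,0.0483,-0.1917,0.0038],[0.0133,0.0483,-0.225,0.0038],[0.0133,0.0483,-0.25,0.0038],[0.0133,0.0483,-0.26,0.0038],[0.0133,0.0483,-0.26,0.0038],[0.0133,0.0483,-0.26,0.0038]], claw=0)

```text
time: 2.45
ee_pos: [0.3892, -0.3131, 0.0171]
tcp_rot: [179.9, 0.1, 90.7]
wrist_force: [0.5, -0.4, 0.0]
opening: 0.0858
grasp_force: 0.0
```

>>> servo_tool(moves=[[0,0,0,0],[0,0,0,0],[0,0,0,0],[0,0,0,0],[0,0,0,0],[0,0,0,0],[0,0,0,0],[0,0,0,0]], claw=1, force=40)

```text
time: 3.12
ee_pos: [0.3887, -0.3132, 0.0165]
tcp_rot: [179.9, 0.1, 90.7]
wrist_force: [-1.5, 0.4, 6.4]
opening: 0.049
grasp_force: 42.4
```

Converted, 56 cm / 60 = 0.9333, 55 cm / 60 = 0.9167.

>>> servo_tool(moves=[[0,0,0.0167,0],[0,0,0.05,0],[0,0,0.1,0],[0,0,0.1667,0],[0,0.0333,0.2333,0],[0,0.1,0.3,0],[-0.0167,0.1667,0.3667,0],[-0.0333,0.2333,0.4167,0],[-0.05,0.3,0.4667,0],[-0.0667,0.3667,0.4667,0],[-0.0833,0.4333,0.4667,0],[-0.1,0.5,0.4667,0],[-0.1,0.5667,0.4667,0],[-0.1,0.6333,0.4667,0],[-0.1,0.7,0.4667,0],[-0.1,0.7667,0.4667,0],[-0.1,0.8333,0.4667,0],[-0.1,0.8833,0.4667,0],[-0.1,0.9167,0.4667,0],[-0.1,0.9333,0.4667,0]])

```text
time: 4.78
ee_pos: [0.3274, 0.2516, 0.2948]
tcp_rot: [-179.9, -0.1, 90.9]
wrist_force: [0.5, 0.1, -3.6]
opening: 0.0491
grasp_force: 43.4
```

>>> servo_tool(moves=[[0,0,0,0],[0,0,0,0],[0,0,0,0],[0,0,0,0]])

```text
time: 5.12
ee_pos: [0.3284, 0.2461, 0.2957]
tcp_rot: [180.0, -0.0, 90.6]
wrist_force: [-0.7, 0.0, -4.5]
opening: 0.0489
grasp_force: 43.4
```

```bash
python3 - <<'E'
from h import *
import pickle
o=get_obs();im=camera("wrist")[:,:,::-1];cv2.imwrite("pics/w3.png",im);pickle.dump(o,open("w3.pkl","wb"));print(o['time'],o['ee_pos'],o['tcp_rot'],o['q'],o['opening'],o['wrist_force'])
E
```

```text
5.1167 [0.32842309 0.24613793 0.29566925] [ 1.79980626e+02 -2.06647057e-03  9.06034223e+01] [ 3.68566625e+01 -1.18791012e+01  1.34989260e+00  1.03212149e+02
 -9.79025387e-03  1.26253239e+02] 0.04889338042463532 [-0.67895928  0.04096586 -4.51501306]
```

View pics/w3.png

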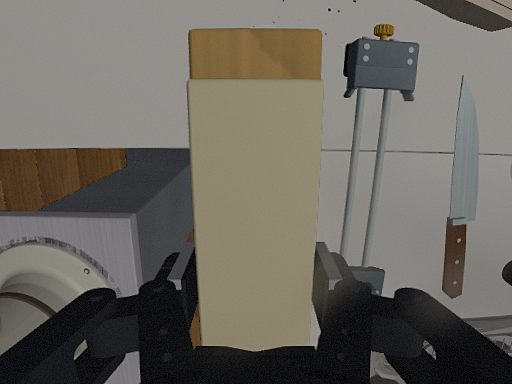

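The stone is held straight in the hand. The fixed block with brass knob is at (382,65), the rods run from about (362,92)/(386,92) to (345,265)/(368,265), and the jaw is at (365,280), partly behind the finger. I take a second place 12 cm nearer to see the jaw.

Converted, -12 cm / 60 = -0.2, -11 cm / 60 = -0.1833.

>>> servo_tool(moves=[[0,-0.0667,0,0],[-0.0083,-0.1333,0,0],[-0.0167,-0.1833,0,0],[-0.0167,-0.2,0,0],[-0.0167,-0.2,0,0],[-0.0167,-0.2,0,0],[-0.0167,-0.2,0,0]])

```text
time: 5.75
ee_pos: [0.3184, 0.1271, 0.2954]
tcp_rot: [180.0, -0.0, 90.6]
wrist_force: [-1.3, 0.4, -4.0]
opening: 0.0492
grasp_force: 43.5
```

```bash
python3 - <<'E'
from h import *
import pickle
o=get_obs();im=camera("wrist")[:,:,::-1];cv2.imwrite("pics/w4.png",im);pickle.dump(o,open("w4.pkl","wb"));print(o['time'],o['ee_pos'],o['tcp_rot'])
a=cv2.imread("pics/w3.png")[10:290,325:445];b=im[60:340,325:445]
cv2.imwrite("pics/c34.png",cv2.resize(np.hstack([a,b]),None,fx=2,fy=2,interpolation=cv2.INTER_CUBIC))
E
```

```text
5.75 [0.31844995 0.12709918 0.29540501] [ 1.79974277e+02 -2.28160944e-02  9.06193005e+01]
```

View pics/c34.png

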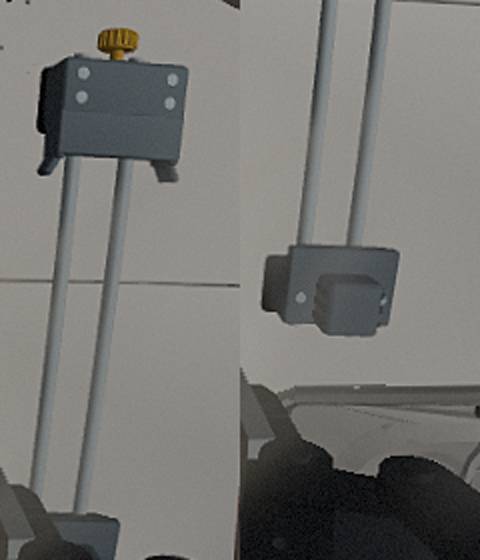

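The crop shows the block's lip lower edge from (355.5,87.5) to (415.5,89), in w3 pixels. In w4 the jaw's front top edge runs from (350.5,182.5) to (404.5,185.5), and the grip top is about (370-395,198-225).

```bash
cat > m.py <<'E'
from h import *
import pickle
np.set_printoptions(precision=4,suppress=True)
C={};I={}
for k in 3,4:
    C[k]=cam("wrist",pickle.load(open(f"w{k}.pkl","rb")));I[k]=cv2.imread(f"pics/w{k}.png")
def rods(k,vs,u0s):
    g=cv2.GaussianBlur(cv2.cvtColor(I[k],cv2.COLOR_BGR2GRAY),(3,3),0).astype(float)
    out=[]
    for v in vs:
        s=I[k][v].astype(float);d=s[:,0]-s[:,2]  # bluish vs warm counter
        d=np.convolve(d,[.25,.5,.25],'same')
        row=[]
        for u0 in u0s(v):
            u=np.arange(int(u0)-9,int(u0)+10);w=np.clip(d[u]-np.percentile(d[u],30)-4,0,None);row.append((w*u).sum()/w.sum() if w.sum() else np.nan)
        out.append(row)
    return np.array(out)
E
python3 - <<'E'
from m import *
f3=lambda v:(359.5-(v-110)*15.5/140,385-(v-110)*19/140)
v3=np.arange(105,240,5);r=rods(3,v3,f3)
f4=lambda v:(325+(328-240)/2-(v-60)*(328-305)/2/115, 325+(382-240)/2-(v-60)*(382-356)/2/115)
v4=np.arange(65,175,5);r4=rods(4,v4,f4)
for C_,v,q in ((C[3],v3,r),(C[4],v4,r4)):
  for z in (.012,.016,.02):
    a=plane(C_,np.c_[q[:,0],v],z);b=plane(C_,np.c_[q[:,1],v],z)
    fa=np.polyfit(a[:,1],a[:,0],1);fb=np.polyfit(b[:,1],b[:,0],1)
    y=np.array([.1,.2,.3]);xa,xb=np.polyval(fa,y),np.polyval(fb,y)
    print(z,"mid x",(xa+xb)/2,"gap",(xb-xa)*1e3,"deg",np.degrees(np.arctan([fa[0],fb[0]])),"res",np.std(a[:,0]-np.polyval(fa,a[:,1]))*1e3)
print("lip",plane(C[3],[(355.5,87.5),(415.5,89)],.0395))
print("screws",plane(C[3],[(367,46.5),(411,49.5),(366,58.5),(410,61.5)],.048))
print("jaw front",plane(C[4],[(350.5,182.5),(404.5,185.5)],.048))
print("grip top",plane(C[4],[(369.5,198),(395.5,198.5),(394,222.5),(371,227)],.073))
print("jaw front w3",plane(C[3],[(385,268)],.048))
E
```

```text
0.012 mid x [0.4738 0.476  0.4782] gap [34.6933 34.5887 34.4841] deg [1.3081 1.2482] res 0.331981263005762
0.016 mid x [0.4723 0.4746 0.4768] gap [34.37   34.2654 34.1608] deg [1.3081 1.2482] res 0.3288673210083727
0.02 mid x [0.4709 0.4731 0.4754] gap [34.0467 33.9421 33.8375] deg [1.3081 1.2482] res 0.32575337901098833
0.012 mid x [0.4739 0.4755 0.4771] gap [33.861  34.4514 35.0418] deg [0.7469 1.0851] res 0.27843262319534157
0.016 mid x [0.4724 0.474  0.4756] gap [33.5379 34.1283 34.7187] deg [0.7469 1.0851] res 0.2758194948516446
0.02 mid x [0.471  0.4726 0.4742] gap [33.2148 33.8051 34.3955] deg [0.7469 1.0851] res 0.2732063665079374
lip [[0.4456 0.3383 0.0395]
 [0.5189 0.3393 0.0395]]
screws [[0.4531 0.3831 0.048 ]
 [0.5049 0.3824 0.048 ]
 [0.4529 0.3701 0.048 ]
 [0.5049 0.3692 0.048 ]]
jaw front [[0.4362 0.107  0.048 ]
 [0.5053 0.1041 0.048 ]]
grip top [[0.4529 0.0945 0.073 ]
 [0.4844 0.0942 0.073 ]
 [0.4866 0.0642 0.073 ]
 [0.4588 0.0584 0.073 ]]
jaw front w3 [[0.5049 0.109  0.048 ]]
```

```bash
python3 - <<'E'
from m import *
print("jaw corner tri",tri([C[3],C[4]],[(385,268),(404.5,185.5)]))
for k in 3,4:
    o=pickle.load(open(f"w{k}.pkl","rb"));z=o['ee_pos'][2]+.0195
    h=cv2.cvtColor(I[k],cv2.COLOR_BGR2HSV).astype(int)
    m=((h[...,0]>17)&(h[...,0]<32)&(h[...,1]>45)&(h[...,1]<110)&(h[...,2]>120)).astype(np.uint8);m[:,:170]=0;m[:,340:]=0
    m=cv2.morphologyEx(m,cv2.MORPH_OPEN,np.ones((7,7)))
    L=[];Q=[]
    for v in range(95,235,5):
        u=np.where(m[v])[0];L.append((u[0],v));Q.append((u[-1]+1,v))
    a=plane(C[k],L,z);b=plane(C[k],Q,z);r=np.where(m.sum(1)>60)[0]
    print("width mm",((b-a)[:,0]*1e3)[[0,13,27]],"mid-TCP mm",(((a+b)/2-o['ee_pos'])[:,:2]*1e3)[[0,13,27]], "far end dy", plane(C[k],[(256,r[0])],z)[0,1]-o['ee_pos'][1])
E
```

```text
jaw corner tri (array([0.5126, 0.1004, 0.032 ]), [0.3033575883341544, 0.3270760328487208])
width mm [48.4957 48.4695 48.2509] mid-TCP mm [[-0.6817 73.1363]
 [-0.3942 49.3445]
 [-0.0468 21.0139]] far end dy 0.07820409206674991
width mm [48.506  48.4764 48.6583] mid-TCP mm [[-0.7034 73.1299]
 [-0.4093 49.3344]
 [-0.2563 21.0009]] far end dy 0.0785440848999861
```

Converted, -24.8 cm / 60 = -0.4133, 15.6 cm / 60 = 0.26, -0.032 rad / 3.1416 = -0.0102.

>>> servo_tool(moves=[[0.0667,0.0417,0,-0.0095],[0.1333,0.0833,0,-0.0102],[0.2,0.125,-0.0333,-0.0102],[0.25,0.1533,-0.0833,-0.0102],[0.26,0.16,-0.1333,-0.0102],[0.26,0.16,-0.1917,-0.0102],[0.26,0.16,-0.25,-0.0102],[0.26,0.16,-0.3083,-0.0102],[0.26,0.16,-0.35,-0.0102],[0.26,0.16,-0.3833,-0.0102],[0.26,0.16,-0.4,-0.0102],[0.26,0.16,-0.4083,-0.0102],[0.26,0.16,-0.4133,-0.0102],[0.26,0.16,-0.4133,-0.0102],[0.26,0.16,-0.4133,-0.0102],[0.26,0.16,-0.4133,-0.0102]])

```text
time: 7.13
ee_pos: [0.475, 0.2236, 0.0486]
tcp_rot: [179.9, -0.1, 88.9]
wrist_force: [0.2, 0.2, -4.3]
opening: 0.0489
grasp_force: 44.3
```

```bash
python3 - <<'E'
from h import *
o=get_obs();print(o['ee_pos'],o['tcp_rot'],o['wrist_force'])
for n in ("top","scene"):
    im=camera(n)[:,:,::-1];cv2.imwrite(f"pics/{n}5.png",im)
    a=im[190:270,95:255] if n=="top" else im[175:315,270:390]
    if n=="top": A=cv2.resize(a,(640,320),interpolation=cv2.INTER_CUBIC)
E
```

```text
[0.47504946 0.22356253 0.04857997] [ 1.79898319e+02 -5.07625505e-02  8.88587806e+01] [ 0.22971515  0.193341   -4.28690691]
```

>>> servo_tool(moves=[[0,0,-0.0067,0],[0,0,-0.0117,0],[0,0,-0.015,0],[0,0,-0.0167,0],[0,0,-0.0167,0],[0,0,-0.0167,0],[0,0,-0.0167,0]])

```text
time: 7.82
ee_pos: [0.4744, 0.2232, 0.0373]
tcp_rot: [180.0, -0.0, 88.9]
wrist_force: [0.8, 0.6, -4.7]
opening: 0.0491
grasp_force: 44.4
```

Converted, -0.15 cm / 60 = -0.0025, -0.1 cm / 60 = -0.0017.

>>> servo_tool(moves=[[0,0,-0.0008,0],[0,0,-0.0017,0],[0,0,-0.0025,0],[0,0,-0.0025,0],[0,0,-0.0025,0]])

```text
time: 8.23
ee_pos: [0.4745, 0.2232, 0.0366]
tcp_rot: [180.0, -0.0, 88.9]
wrist_force: [-3.5, -2.5, 5.9]
opening: 0.0493
grasp_force: 45.4
```

Converted, 1.7 cm / 60 = 0.0283, 1.6 cm / 60 = 0.0267.

>>> servo_tool(moves=[[0,0,0.001,0],[0,0.0033,0.001,0],[0.0002,0.0083,0.001,0],[0.0003,0.0133,0.001,0],[0.0005,0.0183,0.001,0],[0.0005,0.0217,0.001,0],[0.0005,0.025,0.001,0],[0.0007,0.0267,0.001,0],[0.0007,0.0283,0.001,0],[0.0007,0.0283,0.001,0]])

```text
time: 9.07
ee_pos: [0.4749, 0.2404, 0.0366]
tcp_rot: [180.0, -0.0, 88.9]
wrist_force: [-0.2, -4.5, 3.5]
opening: 0.0493
grasp_force: 45.3
```

Converted, 0.3 cm / 60 = 0.005, 0.05 cm / 60 = 0.0008.

>>> servo_tool(moves=[[0,0,0.001,0],[0,0,0.001,0],[0,0.0008,0.001,0],[0,0.0017,0.001,0],[0,0.0025,0.001,0],[0,0.0033,0.001,0],[0,0.0042,0.001,0],[0,0.005,0.001,0],[0.0002,0.005,0.001,0]])

```text
time: 9.82
ee_pos: [0.4747, 0.2433, 0.0368]
tcp_rot: [-180.0, -0.0, 88.9]
wrist_force: [0.5, 0.0, -5.1]
opening: 0.0494
grasp_force: 44.4
```

>>> servo_tool(moves=[[0,0.0008,0,0],[0,0.0017,0,0],[0,0.0025,0,0],[0,0.0033,0,0],[0,0.0042,0,0],[0,0.0042,0,0]])

```text
time: 10.32
ee_pos: [0.4749, 0.2458, 0.037]
tcp_rot: [180.0, -0.0, 88.9]
wrist_force: [0.6, -0.1, -4.0]
opening: 0.0487
grasp_force: 44.4
```

Converted, 0.2 cm / 60 = 0.0033, 0.15 cm / 60 = 0.0025.

>>> servo_tool(moves=[[0,0.0008,0,0],[0,0.0017,0,0],[0,0.0025,0,0],[0.0002,0.0033,0,0],[0.0002,0.0033,0,0]])

```text
time: 10.73
ee_pos: [0.475, 0.2478, 0.037]
tcp_rot: [180.0, -0.0, 88.9]
wrist_force: [0.0, 0.1, -4.3]
opening: 0.049
grasp_force: 44.4
```

Still free (front end at about 0.348); I continue.

Converted, 0.2 cm / 60 = 0.0033, 0.15 cm / 60 = 0.0025.

>>> servo_tool(moves=[[0,0.0008,0,0],[0,0.0017,0,0],[0,0.0025,0,0],[0.0002,0.0033,0,0],[0.0002,0.0033,0,0]])

```text
time: 11.15
ee_pos: [0.4751, 0.2498, 0.037]
tcp_rot: [180.0, -0.0, 88.9]
wrist_force: [0.6, 0.0, -4.3]
opening: 0.0489
grasp_force: 44.4
```

Converted, 0.2 cm / 60 = 0.0033, 0.15 cm / 60 = 0.0025.

>>> servo_tool(moves=[[0,0.0008,0,0],[0,0.0017,0,0],[0,0.0025,0,0],[0,0.0033,0,0],[0,0.0033,0,0]])

```text
time: 11.57
ee_pos: [0.475, 0.2514, 0.037]
tcp_rot: [-180.0, 0.0, 88.8]
wrist_force: [-0.1, -3.4, -3.2]
opening: 0.049
grasp_force: 44.4
```

Converted, 0.1 cm / 60 = 0.0017, 0.05 cm / 60 = 0.0008.

>>> servo_tool(moves=[[0,0.0008,0,0],[0,0.0017,0,0],[0,0.0017,0,0],[0,0.0017,0,0]])

```text
time: 11.9
ee_pos: [0.475, 0.252, 0.0369]
tcp_rot: [-180.0, 0.1, 88.8]
wrist_force: [-0.3, -5.7, -2.9]
opening: 0.0493
grasp_force: 44.5
```

Converted, -0.1 cm / 60 = -0.0017, -0.05 cm / 60 = -0.0008.

>>> servo_tool(moves=[[0,-0.0008,-0.0005,0],[0,-0.0017,-0.0008,0],[0,-0.0017,-0.0008,0],[0,-0.0017,-0.0008,0]])

```text
time: 12.23
ee_pos: [0.4751, 0.2515, 0.0366]
tcp_rot: [180.0, 0.0, 88.8]
wrist_force: [-0.5, -3.4, -1.2]
opening: 0.049
grasp_force: 44.6
```

Converted, -15 cm / 60 = -0.25, -13 cm / 60 = -0.2167.

>>> servo_tool(moves=[[0,0,0,0],[0,0,0,0],[0,0,0,0],[0,0,0,0],[0,0,0,0],[0,0,0.0167,0],[0,0,0.05,0],[0,0,0.1,0],[0,-0.0167,0.1667,0],[0,-0.0833,0.2167,0],[0,-0.15,0.25,0],[0,-0.2167,0.25,0],[0,-0.25,0.25,0],[0,-0.25,0.25,0],[0,-0.25,0.25,0],[0,-0.25,0.25,0]], claw=0)

```text
time: 13.57
ee_pos: [0.4751, 0.1019, 0.187]
tcp_rot: [180.0, -0.0, 88.8]
wrist_force: [0.3, -0.2, -0.6]
opening: 0.0854
grasp_force: 0.0
```

```bash
python3 - <<'E'
from h import *
import pickle
o=get_obs();im=camera("wrist")[:,:,::-1];cv2.imwrite("pics/w6.png",im);pickle.dump(o,open("w6.pkl","wb"));print(o['time'],o['ee_pos'],o['tcp_rot'])
E
```

```text
13.5667 [0.47512519 0.10188151 0.18695951] [ 1.79969694e+02 -2.68125090e-02  8.88221120e+01]
```

View pics/w6.png

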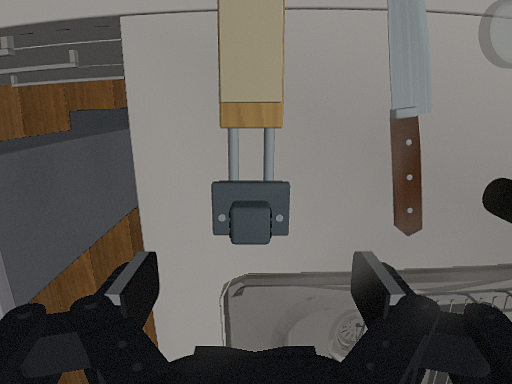

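The stone lies on the rods (tongue end at row 127, cols 220-283). The jaw's front edge is at row 182, cols 212-289, and the grip block is at cols 230-270, rows 201-243.

```bash
python3 - <<'E'
from h import *
import pickle
np.set_printoptions(precision=4,suppress=True)
C=cam("wrist",pickle.load(open("w6.pkl","rb")))
C4=cam("wrist",pickle.load(open("w4.pkl","rb")))
print("tongue",plane(C,[(220,127.5),(283,127.5)],.034))
print("jaw front",plane(C,[(212,181.5),(289.5,181.5)],.048),plane(C,[(250,181.5)],.0365))
print("rods mid",plane(C,[(233.5,150),(268.5,150)],.016))
print("grip cols",plane(C,[(230.5,230),(271,230)],.073),plane(C,[(250,243.5)],.073),plane(C,[(250,243.5)],.048))
print("screws",plane(C,[(221.5,217),(279.5,217)],.048))
print("corner tri",tri([C,C4],[(212,181.5),(350.5,182.5)]),tri([C,C4],[(289.5,181.5),(404.5,185.5)]))
im=cv2.imread("pics/w6.png");print(cv2.cvtColor(im,cv2.COLOR_BGR2GRAY)[176:248,245:255].mean(1).round().astype(int))
E
```

```text
tongue [[0.4454 0.1529 0.034 ]
 [0.5011 0.1517 0.034 ]]
jaw front [[0.4376 0.1072 0.048 ]
 [0.5057 0.1058 0.048 ]] [[0.4708 0.1039 0.0365]]
rods mid [[0.4554 0.1303 0.016 ]
 [0.4888 0.1296 0.016 ]]
grip cols [[0.4542 0.0711 0.073 ]
 [0.488  0.0704 0.073 ]] [[0.4702 0.0586 0.073 ]] [[0.4696 0.0476 0.048 ]]
screws [[0.4444 0.0741 0.048 ]
 [0.4969 0.0731 0.048 ]]
corner tri (array([0.4372, 0.1064, 0.0449]), [0.1524070252456074, 0.1095359464845904]) (array([0.5058, 0.1047, 0.0468]), [0.934052778232066, 0.6605282772716136])
[143 143 145 152  98  48  41  60  68  70  71  71  70  69  70  71  70  71
  71  71  70  72  71  73  60  44  38  43  41  44  42  52  62  67  68  67
  72  70  70  70  70  71  70  70  69  69  70  69  70  68  69  69  70  69
  69  69  68  68  69  68  69  68  68  68  68  68  64  48  93 149 147 146]
```

Converted, -13.3 cm / 60 = -0.2217, -2.7 cm / 60 = -0.045.

>>> servo_tool(moves=[[-0.0067,-0.045,-0.0333,0],[-0.0067,-0.045,-0.0833,0],[-0.0067,-0.045,-0.1333,0],[-0.0067,-0.045,-0.175,0],[-0.0067,-0.045,-0.2,0],[-0.0067,-0.045,-0.2167,0],[-0.0067,-0.045,-0.2217,0],[-0.0067,-0.045,-0.2217,0],[-0.0067,-0.045,-0.2217,0]])

```text
time: 14.37
ee_pos: [0.4716, 0.0752, 0.0545]
tcp_rot: [179.9, -0.0, 88.9]
wrist_force: [0.8, 0.1, 0.5]
opening: 0.0858
grasp_force: 0.0
```

>>> servo_tool(moves=[[0,0,0,0],[0,0,0,0],[0,0,0,0],[0,0,0,0],[0,0,0,0],[0,0,0,0],[0,0,0,0],[0,0,0,0]], claw=1, force=60)

```text
time: 15.03
ee_pos: [0.4708, 0.0747, 0.0542]
tcp_rot: [-180.0, -0.0, 88.8]
wrist_force: [-3.6, -0.2, 6.7]
opening: 0.0325
grasp_force: 60.1
```

Converted, 4.2 cm / 60 = 0.07, 3.6 cm / 60 = 0.06.

>>> servo_tool(moves=[[0,0,0.0008,0],[0,0.0033,0.0008,0],[0.0002,0.0083,0.0008,0],[0.0003,0.015,0.0008,0],[0.0005,0.0217,0.0008,0],[0.0007,0.0283,0.0008,0],[0.0007,0.035,0.0008,0],[0.0008,0.0417,0.0008,0],[0.001,0.0483,0.0008,0],[0.0012,0.055,0.0008,0],[0.0013,0.06,0.0008,0],[0.0013,0.065,0.0008,0],[0.0013,0.0683,0.0008,0],[0.0015,0.07,0.0008,0],[0.0015,0.07,0.0008,0]])

```text
time: 16.28
ee_pos: [0.4717, 0.1155, 0.0543]
tcp_rot: [-180.0, 0.2, 88.8]
wrist_force: [-3.5, -8.3, 5.1]
opening: 0.0325
grasp_force: 60.3
```

Converted, 1.2 cm / 60 = 0.02, 1.1 cm / 60 = 0.0183.

>>> servo_tool(moves=[[0,0.0017,0,0],[0,0.0033,0,0],[0.0002,0.005,0,0],[0.0002,0.0067,0,0],[0.0002,0.0083,0,0],[0.0002,0.01,0,0],[0.0003,0.0117,0,0],[0.0003,0.0133,0,0],[0.0003,0.015,0,0],[0.0003,0.0167,0,0],[0.0003,0.0183,0,0],[0.0003,0.02,0,0]])

```text
time: 17.28
ee_pos: [0.472, 0.1272, 0.0543]
tcp_rot: [180.0, 0.2, 88.8]
wrist_force: [-2.3, -9.4, 4.6]
opening: 0.0329
grasp_force: 60.3
```

Converted, 0.25 cm / 60 = 0.0042, 0.2 cm / 60 = 0.0033.

>>> servo_tool(moves=[[0,0.0008,0,0],[0,0.0017,0,0],[0,0.0025,0,0],[0,0.0033,0,0],[0,0.0042,0,0]])

```text
time: 17.7
ee_pos: [0.4721, 0.1296, 0.0543]
tcp_rot: [180.0, 0.2, 88.8]
wrist_force: [-2.0, -10.4, 5.1]
opening: 0.0326
grasp_force: 60.3
```

Converted, 0.15 cm / 60 = 0.0025, 0.1 cm / 60 = 0.0017.

>>> servo_tool(moves=[[0,0.0008,0,0],[0,0.0017,0,0],[0,0.0025,0,0]])

```text
time: 17.95
ee_pos: [0.4721, 0.1311, 0.0543]
tcp_rot: [180.0, 0.2, 88.8]
wrist_force: [-1.7, -11.9, 5.0]
opening: 0.0324
grasp_force: 60.3
```

Converted, 0.15 cm / 60 = 0.0025, 0.1 cm / 60 = 0.0017.

>>> servo_tool(moves=[[0,0.0008,0,0],[0,0.0017,0,0],[0,0.0025,0,0]])

```text
time: 18.2
ee_pos: [0.4722, 0.132, 0.0543]
tcp_rot: [180.0, 0.3, 88.8]
wrist_force: [-2.0, -15.3, 5.8]
opening: 0.0326
grasp_force: 60.3
```

Converted, 0.1 cm / 60 = 0.0017, 0.05 cm / 60 = 0.0008.

>>> servo_tool(moves=[[0,0.0008,0,0],[0,0.0017,0,0]])

```text
time: 18.37
ee_pos: [0.4721, 0.1327, 0.0543]
tcp_rot: [180.0, 0.3, 88.8]
wrist_force: [-1.6, -15.9, 6.0]
opening: 0.0328
grasp_force: 60.4
```

Converted, 0.1 cm / 60 = 0.0017, 0.05 cm / 60 = 0.0008.

>>> servo_tool(moves=[[0,0.0008,0,0],[0,0.0017,0,0],[0,0.0017,0,0]])

```text
time: 18.62
ee_pos: [0.4721, 0.1335, 0.0543]
tcp_rot: [180.0, 0.3, 88.7]
wrist_force: [-1.7, -18.5, 6.3]
opening: 0.0329
grasp_force: 60.4
```

Converted, 0.05 cm / 60 = 0.0008, 0.04 cm / 60 = 0.0007.

>>> servo_tool(moves=[[0,0.0007,0,0],[0,0.0008,0,0],[0,0.0008,0,0]])

```text
time: 18.87
ee_pos: [0.4721, 0.1337, 0.0543]
tcp_rot: [180.0, 0.4, 88.7]
wrist_force: [-1.3, -17.9, 5.7]
opening: 0.0328
grasp_force: 60.4
```

Converted, 0.05 cm / 60 = 0.0008, 0.03 cm / 60 = 0.0005.

>>> servo_tool(moves=[[0,0.0005,0,0],[0,0.0008,0,0],[0,0.0008,0,0]])

```text
time: 19.12
ee_pos: [0.4722, 0.1341, 0.0543]
tcp_rot: [180.0, 0.4, 88.7]
wrist_force: [-1.9, -19.2, 6.5]
opening: 0.0328
grasp_force: 60.4
```

Grip load is 19.2 N, about 9 N on the pad. I ease the arm's push, then let go.

Converted, -0.1 cm / 60 = -0.0017, -0.05 cm / 60 = -0.0008.

>>> servo_tool(moves=[[0,-0.0008,0,0],[0,-0.0017,0,0],[0,-0.0017,0,0]])

```text
time: 19.37
ee_pos: [0.4722, 0.1341, 0.0543]
tcp_rot: [180.0, 0.2, 88.8]
wrist_force: [-0.8, -14.1, 5.0]
opening: 0.0326
grasp_force: 60.3
```

Converted, -0.1 cm / 60 = -0.0017, -0.05 cm / 60 = -0.0008.

>>> servo_tool(moves=[[0,-0.0008,0,0],[0,-0.0017,0,0],[0,-0.0017,0,0]])

```text
time: 19.62
ee_pos: [0.4722, 0.134, 0.0543]
tcp_rot: [180.0, 0.1, 88.8]
wrist_force: [-1.9, -8.1, 3.9]
opening: 0.0326
grasp_force: 60.1
```

Converted, 15 cm / 60 = 0.25, 13 cm / 60 = 0.2167.

>>> servo_tool(moves=[[0,0,0,0],[0,0,0,0],[0,0,0,0],[0,0,0,0],[0,0,0,0],[0,0,0,0],[0,0,0.0167,0],[0,0,0.05,0],[0,0,0.1,0],[0,0,0.1667,0],[0,-0.0333,0.2167,0],[0,-0.0667,0.25,0],[0,-0.0667,0.25,0],[0,-0.0667,0.25,0],[0,-0.0667,0.25,0]], claw=0)

```text
time: 20.87
ee_pos: [0.472, 0.0953, 0.2037]
tcp_rot: [-180.0, -0.0, 88.8]
wrist_force: [0.0, -0.6, -0.4]
opening: 0.0853
grasp_force: 0.0
```

```bash
python3 - <<'E'
from h import *
import pickle
o=get_obs();im=camera("wrist")[:,:,::-1];cv2.imwrite("pics/w7.png",im);pickle.dump(o,open("w7.pkl","wb"));print(o['time'],o['ee_pos'],o['tcp_rot'])
a=cv2.resize(im,None,fx=1,fy=1);b=camera("scene")[:,:,::-1][170:330,260:400];b=cv2.resize(b,(336,384),interpolation=cv2.INTER_CUBIC)
cv2.imwrite("pics/c7.png",np.hstack([a[:,56:456],b]))
E
```

```text
20.8667 [0.47204181 0.09531052 0.20368702] [-1.79982779e+02 -8.23577424e-03  8.88300155e+01]
```

View pics/c7.png

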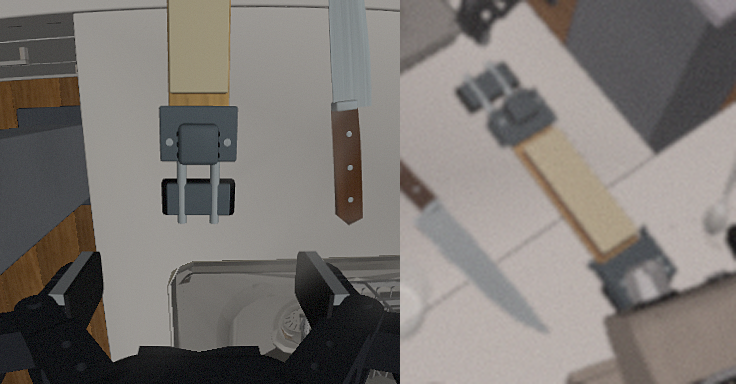

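The jaw's toe now overlaps the near tongue (front edge at row 106), and the stone's other end is inside the block. The knife is untouched. One numeric check that the jaw held, then hand in.

```bash
python3 - <<'E'
from h import *
import pickle
C=cam("wrist",pickle.load(open("w7.pkl","rb")))
p=plane(C,[(216,106),(293,106)],.048);q=plane(C,[(226,93.5),(284,93.5)],.056);print(p,q)
ok=abs(p[:,1].mean()-.165)<.003 and abs(q[:,1].mean()-(.2525-.078))<.003
print(ok)
if ok: print(job_done())
E
```

```text
[[0.43916782 0.16486382 0.048     ]
 [0.5069288  0.16351635 0.048     ]] [[0.44905174 0.17501887 0.056     ]
 [0.49830299 0.17404473 0.056     ]]
True
the job is handed in; nothing more can be done
None
```

The whetstone is clamped on the rods with about 9 N on the jaw pad; the jaw had not moved when I checked after letting go, the knife, glass and bottle were never touched, and I handed the job in at about 21 s.

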